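# Step the vial carousel back one notch

## Task

The vial carousel was stepped one place too far and the purple-capped vial has gone past the barcode reader. With a fingertip, lift the brass ratchet pawl with the red ball and tip it right back clear of the teeth, push the carousel backward (clockwise from above) one notch so that the purple-capped vial stands in front of the reader, then tip the pawl down into the teeth again so that the carousel is locked there. Leave the vials standing in their cups and do not disturb the rack, tip box and pen beside it.

Things in the scene. Friction and masses are not known exactly. Their poses are not given: they have to be found in the camera images.
- carousel_base: vial carousel bolted to the bench: grey base plate 320 x 320 x 14 mm; origin at the centre of its underside, under the turntable's axis, z up. In this frame the pawl's bracket stands at the -y edge, and the black barcode reader (top 96 mm above the bench, red window facing the axis, 124 mm from it) stands 30 deg from +x towards +y.
- wheel_axis (a point): point on the turntable's upright axis, 55 mm above the bench. Turntable: white disc, radius 122 mm, top 34 mm above the bench; 12 black cups (rims at 52 mm) on a 58 mm radius; 12 dark steel ratchet teeth on the rim, at 101 to 120 mm radius, gullets 36 mm and crests 45 mm above the bench.
- wheel (a joint): turn of the turntable, rad; 0 at the start, locked by the pawl. Grows counter-clockwise from above (forward, let through by the ratchet); negative = backward (clockwise, blocked while the pawl is in). One notch = 30 deg = 0.524 rad. Friction 0.06 N m: it stays where it is left. The pawl drops fully in if let down a little short of the full notch (0.02 to 0.14 rad); past it, it stays on the tooth.
- knob_top (a point): centre of the top of the turntable's black upright spinner knob: plain cylinder 18 mm in diameter, 42 to 105 mm above the bench, 81 mm from the axis; goes round with the turntable. It can be pushed sideways above the vial caps, which end 82 mm above the bench.
- pawl (a joint): swing of the ratchet pawl about its level pin, rad; 0 = nose fully down in a gullet (locked), 0.1 to 0.2 = riding on a tooth, 1.5 = laid right back on its stop. Moved by gravity only: left above about 0.9 it falls back to 1.5, left below about 0.7 it falls into the teeth; under 1 N at the ball moves it.
- pawl_pivot (a point): centre of the pawl's pin, 56 mm above the bench; in the carousel_base frame 45 mm to -x and 110 mm to -y of the axis. The pin runs along y of carousel_base, so the pawl swings in its x-z plane. The pawl is an L of brass, 12 mm wide along y: a nose arm and a release lever at right angles. The bracket beside it (from 19 mm towards -y) ends 14 mm above the pin.
- pawl_ball (a point): centre of the red ball, 16 mm in diameter, at the end of the pawl's release lever, 46 mm from the pin. At joint 0 the lever (7 mm thick) stands straight up from the pin and is pushed towards -x of carousel_base to lift the nose; laid back, it lies level, pointing to -x.
- pawl_nose (a point): underside of the pawl's nose, the brass tip that drops between the teeth. At joint 0 the nose arm (9 mm thick) runs from the pin towards +x of carousel_base, slightly downward, and ends 45 mm away; laid back, it stands upright, its end about 45 mm above the pin, and is tipped in again by pushing its upper half towards +x.
- read_spot (a point): place in front of the reader's window where a vial must stand to be read: 58 mm from the axis, 58 mm above the bench (a vial's middle); fixed to the base.
- vial_purple_mid (a point): middle (24 mm up) of a loose 2 ml cryovial with a purple cap, 12.8 mm in diameter, 48 mm tall, standing loosely in a cup of the turntable; its top is 82 mm above the bench. At the start it stands one place past the reader (counter-clockwise).
- vial_yellow_mid (a point): middle (24 mm up) of a loose 2 ml cryovial with a yellow cap, 12.8 mm in diameter, 48 mm tall, standing loosely in a cup of the turntable; its top is 82 mm above the bench.
- vial_a_mid (a point): middle (24 mm up) of a loose 2 ml cryovial with a white cap, 12.8 mm in diameter, 48 mm tall, standing loosely in a cup of the turntable; its top is 82 mm above the bench.
- vial_b_mid (a point): middle (24 mm up) of a loose 2 ml cryovial with a white cap, 12.8 mm in diameter, 48 mm tall, standing loosely in a cup of the turntable; its top is 82 mm above the bench.
- vial_c_mid (a point): middle (24 mm up) of a loose 2 ml cryovial with a white cap, 12.8 mm in diameter, 48 mm tall, standing loosely in a cup of the turntable; its top is 82 mm above the bench.
- vial_d_mid (a point): middle (24 mm up) of a loose 2 ml cryovial with a white cap, 12.8 mm in diameter, 48 mm tall, standing loosely in a cup of the turntable; its top is 82 mm above the bench.
- white_rack: loose white vial rack 150 x 90 x 30 mm with a row of vials (top 48 mm); origin at the centre of its underside.
- tip_box: loose blue pipette-tip box with pale lid, 120 x 85 x 62 mm; origin at the centre of its underside.
- marker_pen: loose black marker pen with a purple band, lying flat, 140 mm long along its x axis, 12 mm thick; origin at the middle of its underside.

How it is judged:
On the way, in this order (a step that is already met when the one before it is completed fails the run):
1. the pawl is lifted out of the teeth and laid right back, the turntable still at its old notch (value of joint pawl above 1.3 rad and value of joint wheel between -0.12 and 0.12 rad), for 0.2 s.
2. with the pawl laid back, the turntable is pushed backward by about one notch (value of joint pawl above 1.3 rad and value of joint wheel between -0.7 and -0.36 rad), for 0.1 s.
At the end, for the whole second after the job is handed in: The turntable is at rest one notch back (wheel joint between -0.56 and -0.38 rad, the notch being -0.524), the pawl is down between the teeth (pawl joint below 0.09 rad), the purple-capped vial stands within 9 mm of the reading spot, and all six vials stand upright (within 0.3 rad) in their cups (value of joint pawl below 0.09 rad and value of joint wheel between -0.56 and -0.38 rad and horizontal distance between vial_purple_mid and read_spot below 0.009 m and velocity of joint wheel between -0.05 and 0.05 rad/s and angle between each of vial_purple_mid, vial_yellow_mid, vial_a_mid, vial_b_mid, vial_c_mid, vial_d_mid's own z axis and vertical below 0.3 rad and height (world z) of each of vial_purple_mid, vial_yellow_mid, vial_a_mid, vial_b_mid, vial_c_mid, vial_d_mid below 0.066 m); the robot touches nothing.
It fails at once if the turntable is run forward by more than half a notch (value of joint wheel above 0.3 rad).
It fails at once if the turntable is run back by nearly two notches (value of joint wheel below -0.9 rad).
It fails at once if a vial is lifted out of or tipped in its cup (height (world z) of any of vial_purple_mid, vial_yellow_mid, vial_a_mid, vial_b_mid, vial_c_mid, vial_d_mid above 0.07 m or angle between any of vial_purple_mid, vial_yellow_mid, vial_a_mid, vial_b_mid, vial_c_mid, vial_d_mid's own z axis and vertical above 0.4 rad).
It fails at once if the rack, the tip box or the pen is shifted by more than 20 mm (distance of any of white_rack, tip_box, marker_pen from where it was at the start of the episode above 0.02 m).
It also fails if it takes over 54 s, if anything falls off the work surface, if the arm or the gripper's body presses on something with over 40 N, if the wrist force passes 120 N, or if a joint passes its speed limit or range.

## Robot

A 6-joint arm with a two-finger parallel gripper is mounted at the origin on the work surface. World frame = base frame: x ahead of the robot, y to its left, z up, the work surface at z = 0. Lengths are in m, angles in rad, forces in N, time in s.
With the tool pointing down it reaches from about 0.325 to 1 m from the base axis. Payload 5.1 kg.
Tool frame: the origin (TCP) lies midway between the tips of the shut fingers; the grasp point (between the pads) lies r.hold_point_z behind it (r.hold_point_z is the distance from the TCP to the grasp point, in m); x points along the fingers, z is the direction in which the jaws open and shut, and the axes are right-handed (so a half turn about x gives the same grasp; the last joint's range is limited). The gripper opens to 85 mm and grips with 20 to 120 N. Pads are 22 mm wide; open, the fingers measure 114 mm over their backs; the gripper's body (76 mm by 85 mm) begins 54 mm behind the grasp point. The pads swing forward as they close: fully open they stand 13 mm farther back than shut.
Start: joints at [-1.413, 0.124, 1.65, -0, 1.367, -0.083], TCP at [0.155, -0.631, 0.231] pointing down, gripper open.
Joint ranges: [-2.61, 2.61], [-1.02, 2.33], [0.03, 2.71], [-1.35, 4.49], [0.32, 2.68], [-2.91, 2.91]. Speed limits (rad/s): [2.57, 2.57, 3.14, 3.14, 3.14, 3.14].

## Interface

Orientations are given as a unit quaternion [w, x, y, z].
In Python, from bench import readout, vision, order, r gives the robot as it stands. The module is installed in compiled form; this text tells all that it offers.
- The arm moves only by the tool servo_tool, never from a script. Its argument "increments" is a list of rows, each a list of 2 entries, a list of its own where there are three numbers: the shift along the tool's x, y, z in m, then the turn, a rotation vector about the tool's x, y, z in rad. A call has 1 to 10 rows; each row is the pose to reach, as a shift and turn from the pose measured when the call began, along the tool's axes at that moment; what a row does not reach only later rows make up. A row lasts 1/12 s, in which the tool goes at most 41.7 mm and 7.16 degrees, less where a joint would pass 70% of its speed; a pose out of reach is approached as far as the arm can. A call with a gripper value outside its range is refused whole. "fingers" is the opening, from -1 (shut) to 1 (fully open), set as the call begins (left out, the last holds). The fingers move at their own pace and stop on an object; the grip force is fixed at half the most. Time passes only in rows, so rows that repeat a pose let the fingers close. It gives the time, the measured TCP pose, the force and the opening at its end, in the units of the state.
- readout.state(): the state, without advancing time (a new reading comes with each control period).
- vision.get_image(name): name is "scene" or "top" or "wrist"; returns a dict with "img" (400x640x3 uint8, red, green, blue), "vfov" (degrees; the focal length in pixels is half the picture's height over the tangent of half this angle, whatever the lens; pixels are square), "cx", "cy" (the principal point, pixels), "world_to_cam" (4x4, takes a point from world to camera coordinates); the wrist camera has in their place "tool_from_camera" (4x4, takes a point from camera to tool coordinates, whose origin is the TCP and whose axes are the tool frame's). Camera axes: x right, y down, z forward; pixel columns grow to the right and rows downward; lengths in m; the calibration is good to about 2 mm. The wrist camera is an equidistant fisheye: a pixel r from the principal point sees the ray r / f radians off the axis. A picture is of the moment at which its call begins: read the wrist's pose just before it. There is no depth.
- order.close_job(): hands the job in, once; it reports no verdict.
The state is a dict: "time": time; "joint_pos": joint angles; "joint_velocities": joint speeds; "joint_torque": joint torques, N m; "position": TCP position; "eef_rot": TCP orientation; "ft_force": force on the tool from outside, world axes, zero at the start; "ft_torque": the same for the moment, N m; "grip_width": opening from 0.0 (shut) to 1.0 (fully open).
Only numpy, scipy, OpenCV 4.12 (cv2) and the standard library are available. Lean on these libraries where they do the work, as an engineer would, in place of code of your own. Each camera call takes 0.05 s, during which the arm holds its last target.

## Working session

There is one attempt and no reset: what is moved stays moved. The work goes in short steps, Python scripts to look and compute and a tool call to move; the robot and the scene stay as the last step left them, time stands still between calls to the robot, and variables do not carry over. Pictures are saved under pics/ and viewed, and the job is handed in when it is done.

Besides the shell and the picture viewer there is one more tool, called after "Emit:" as name(argument=value, ...) on one line, values as JSON. servo_tool: Moves the arm, as the interface text tells. Its arguments: {"type":"object","properties":{"increments":{"type":"array","items":{"type":"array"}},"fingers":{"type":"number"}},"required":["increments"]}

```bash
mkdir -p pics; cat > h.py <<'E'
import numpy as np, cv2
from bench import readout, vision, order, r
def snap(n,f):
    d=vision.get_image(n); cv2.imwrite(f'pics/{f}.png',d['img'][:,:,::-1]); return d
def rot(q):
    w,x,y,z=q
    from scipy.spatial.transform import Rotation as R
    return R.from_quat([x,y,z,w]).as_matrix()
def foc(d): return d['img'].shape[0]/2/np.tan(np.radians(d['vfov'])/2)
def proj(d,P):
    P=np.atleast_2d(P); T=np.array(d['world_to_cam']); c=P@T[:3,:3].T+T[:3,3]
    return np.c_[d['cx']+foc(d)*c[:,0]/c[:,2], d['cy']+foc(d)*c[:,1]/c[:,2]]
def atz(d,uv,z):
    T=np.array(d['world_to_cam']); R=T[:3,:3]; o=-R.T@T[:3,3]
    ray=R.T@np.array([(uv[0]-d['cx'])/foc(d),(uv[1]-d['cy'])/foc(d),1]); return o+ray*(z-o[2])/ray[2]
E
python3 - <<'E'
from h import *
s=readout.state()
for k in s: print(k,np.round(s[k],4))
print(r.hold_point_z)
a=snap('top','t0'); b=snap('scene','s0')
for d in(a,b): print(d['vfov'],d['cx'],d['cy'],np.round(d['world_to_cam'],3).tolist())
E
```

```text
time 0.0
joint_pos [-1.4126  0.1245  1.6517 -0.      1.3675 -0.0826]
joint_velocities [-0.0026 -0.0016  0.0012  0.0006 -0.0006 -0.0005]
joint_torque [-7.00000e-04 -4.23608e+01 -3.65452e+01 -0.00000e+00  6.90000e-03
  0.00000e+00]
position [ 0.1549 -0.6307  0.2301]
eef_rot [ 0.5559  0.4368  0.557  -0.4358]
ft_force [-0.3974  0.0624 -0.1307]
ft_torque [ 0.023  -0.0632  0.0017]
grip_width 0.9986
0.0187
49.66351386601995 314.0487397320357 194.37625631414363 [[0.026, -0.999, 0.032, -0.008], [-0.993, -0.029, -0.116, 0.602], [0.116, -0.029, -0.993, 1.158], [0.0, 0.0, 0.0, 1.0]]
54.572011394102645 324.41639193311005 200.13720147063606 [[-0.261, 0.965, 0.014, 0.148], [0.653, 0.187, -0.734, -0.321], [-0.711, -0.182, -0.679, 1.382], [0.0, 0.0, 0.0, 1.0]]
```

View pics/t0.png

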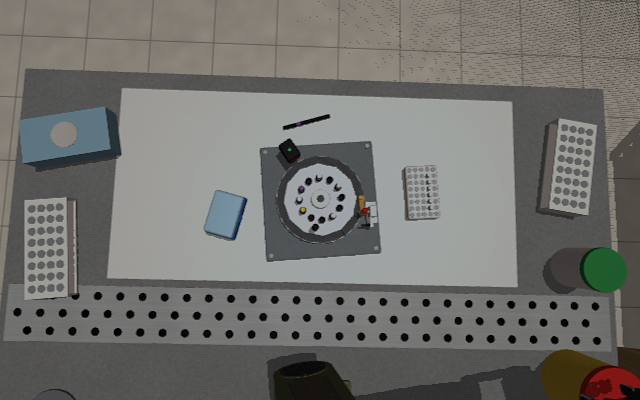

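View pics/s0.png

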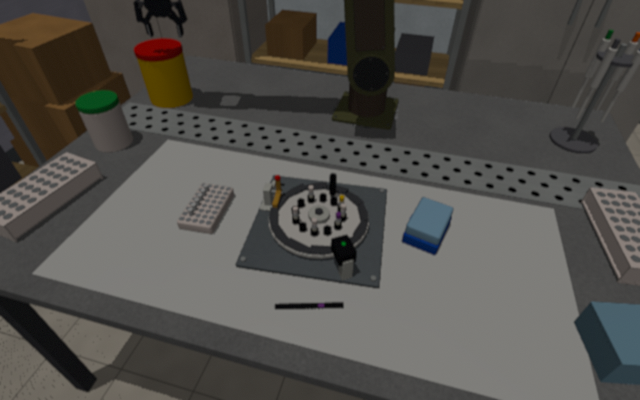

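```bash
python3 - <<'E'
import cv2
a=cv2.imread('pics/t0.png')[130:270,250:390]; cv2.imwrite('pics/t0c.png',cv2.resize(a,(700,700)[:2],interpolation=cv2.INTER_CUBIC)[:600]) 
a=cv2.resize(cv2.imread('pics/t0.png')[130:270,250:390],(600,600),interpolation=cv2.INTER_CUBIC);cv2.imwrite('pics/t0c.png',a)
a=cv2.resize(cv2.imread('pics/s0.png')[165:285,235:395],(800,600),interpolation=cv2.INTER_CUBIC);cv2.imwrite('pics/s0c.png',a)
E
```

```text
(no output)
```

View pics/t0c.png

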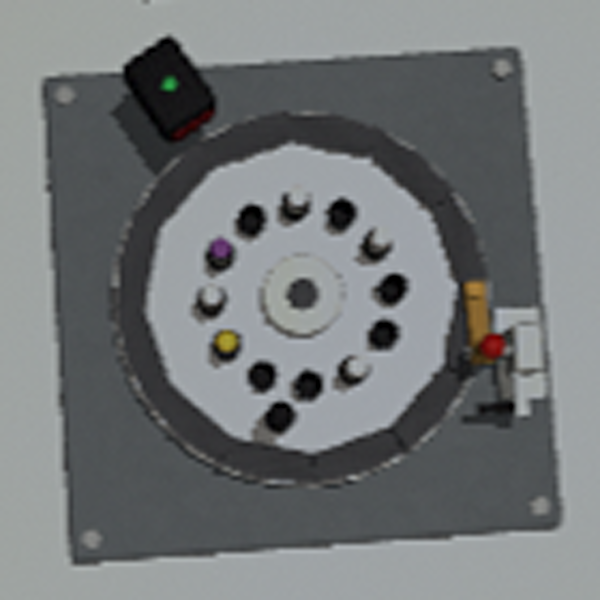

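View pics/s0c.png

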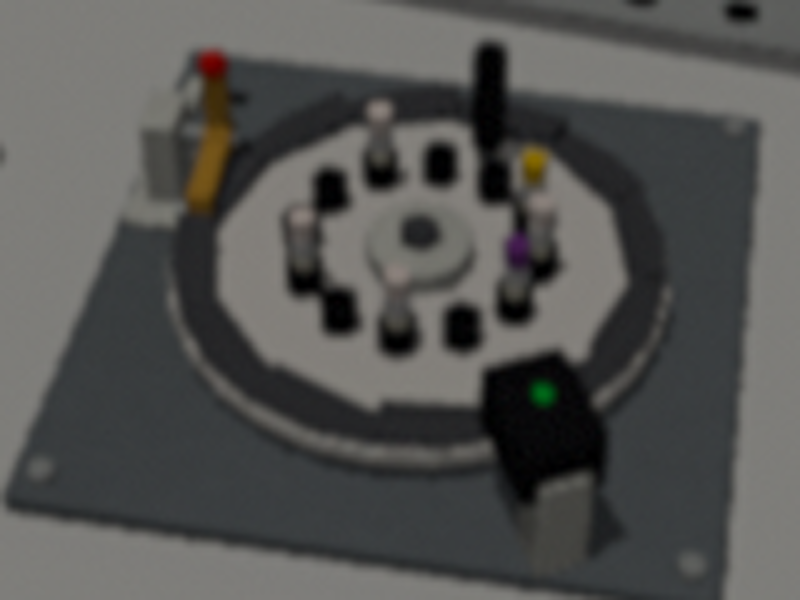

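```bash
cat > fit.py <<'E'
from h import *
from scipy.optimize import least_squares
a=vision.get_image('top'); b=vision.get_image('scene')
c1=lambda u,v:(250+(u+.5)/600*140-.5,130+(v+.5)/600*140-.5)
c2=lambda u,v:(235+(u+.5)/5-.5,165+(v+.5)/5-.5)
C={'fl':(.16,.16,.014),'fr':(.16,-.16,.014),'br':(-.16,-.16,.014),'bl':(-.16,.16,.014),'ball':(-.045,-.110,.102)}
ob=[(a,C['fl'],c1(45,75)),(a,C['fr'],c1(518,47)),(a,C['br'],c1(562,523)),(a,C['bl'],c1(73,562)),(a,C['ball'],c1(492,346)),
(b,C['fr'],c2(8,508)),(b,C['bl'],c2(758,122)),(b,C['br'],c2(193,52)),(b,C['ball'],c2(212,64)),
(a,(0,0,.04),c1(302,293))]
def W(p,P): c,s=np.cos(p[2]),np.sin(p[2]); return [p[0]+c*P[0]-s*P[1],p[1]+s*P[0]+c*P[1],P[2]]
def res(p): return np.concatenate([proj(d,W(p,P))[0]-uv for d,P,uv in ob])
f=least_squares(res,[.5,0,0],loss='soft_l1'); print(f.x); print(np.round(res(f.x).reshape(-1,2),2))
p=f.x
# direct
for n,uv in (('purple',c1(220,248)),('yellow',c1(228,341)),('wt',c1(295,200)),('w2',c1(378,243)),('w3',c1(354,368)),('w4',c1(211,297))):
  X=atz(a,uv,.082); v=X[:2]-p[:2]; print(n,X.round(4),np.hypot(*v),np.degrees(np.arctan2(v[1],v[0])-p[2]))
X=atz(a,c1(282,412),.105); v=X[:2]-p[:2]; print('knob top',X,np.hypot(*v),np.degrees(np.arctan2(v[1],v[0])-p[2]))
X=atz(b,c2(490,48),.105); v=X[:2]-p[:2]; print('knob s',X,np.hypot(*v),np.degrees(np.arctan2(v[1],v[0])-p[2]))
for k,P in(('pivot',(-.045,-.11,.056)),('ball',(-.045,-.11,.102))): print(k,np.round(W(p,P),4))
E
python3 fit.py
```

```text
[ 0.59216736 -0.00731535  0.10198525]
[[-1.24 -0.05]
 [ 0.34 -1.07]
 [ 0.55  0.24]
 [-0.58  0.15]
 [ 0.02 -0.84]
 [-1.26 -1.68]
 [ 0.95 -1.33]
 [-0.72 -0.6 ]
 [ 0.48  0.51]
 [-0.16  0.  ]]
purple [0.6141 0.0455 0.082 ] 0.0572124938112758 61.59014879686501
yellow [0.5566 0.0389 0.082 ] 0.058353345887062515 121.76499791495327
wt [ 6.456e-01 -2.000e-04  8.200e-02] 0.05390960899291464 1.7485144021834458
w2 [ 0.6202 -0.0524  0.082 ] 0.05309197361520417 -63.99162107554528
w3 [ 0.5421 -0.0391  0.082 ] 0.059320141129113095 -153.43898137409096
w4 [0.5835 0.0502 0.082 ] 0.0581442158221708 92.75559752132182
knob top [0.51281939 0.0053413  0.105     ] 0.08035104959988837 165.09387214970323
knob s [0.51135121 0.00422165 0.105     ] 0.0816354819715215 166.0322427326628
pivot [ 0.5586 -0.1213  0.056 ]
ball [ 0.5586 -0.1213  0.102 ]
```

```bash
cat >> h.py <<'E'
BP=np.array([0.5922,-0.0073,0.102])
def W(P,p=BP): c,s=np.cos(p[2]),np.sin(p[2]); return np.array([p[0]+c*P[0]-s*P[1],p[1]+s*P[0]+c*P[1],P[2]])
def plan(P,yaw_y):
    """P base-frame TCP target; yaw_y: world angle (mod pi) wanted for tool y axis; tool down"""
    from scipy.spatial.transform import Rotation as R
    s=readout.state(); M=rot(s['eef_rot']); print('t',round(s['time'],2),'pos',np.round(s['position'],4),'F',np.round(s['ft_force'],2),'j',np.round(s['joint_pos'],3),'g',round(float(s['grip_width']),3))
    q=M.T@0
    d=M.T@(W(P)-np.array(s['position']))
    for yy in (yaw_y,yaw_y+np.pi):
        X=np.array([0,0,-1.]);Y=np.array([np.cos(yy),np.sin(yy),0]);Z=np.cross(X,Y)
        rv=R.from_matrix(M.T@np.c_[X,Y,Z]).as_rotvec()
        print('shift',np.round(d,4),'turn',np.round(rv,4))
def binv(X,p=BP):
    c,s=np.cos(p[2]),np.sin(p[2]); d=np.array(X[:2])-p[:2]; return np.array([c*d[0]+s*d[1],-s*d[0]+c*d[1],X[2]])
E
python3 - <<'E'
from h import *
s=readout.state();print(rot(s['eef_rot']).round(3))
plan((-.011,-.110,.16),.102)
snap('wrist','w0')
E
```

```text
[[-0.     0.971  0.238]
 [ 0.001  0.238 -0.971]
 [-1.     0.    -0.001]]
t 0.2 pos [ 0.1549 -0.6309  0.2305] F [ 0.31 -0.28  0.97] j [-1.413  0.124  1.651 -0.     1.367 -0.083] g 0.997Traceback (most recent call last):
  File "<stdin>", line 3, in <module>
  File "h.py", line 22, in plan
    q=M.T@0
      ~~~^~
ValueError: matmul: Input operand 1 does not have enough dimensions (has 0, gufunc core with signature (n?,k),(k,m?)->(n?,m?) requires 1)
```

```bash
sed -i '/q=M.T@0/d' h.py
python3 - <<'E'
from h import *
plan((-.011,-.110,.16),.102)
snap('wrist','w0')
E
```

```text
t 0.2 pos [ 0.1549 -0.6309  0.2305] F [ 0.31 -0.28  0.97] j [-1.413  0.124  1.651 -0.     1.367 -0.083] g 0.997
shift [ 0.0711  0.5472 -0.3938] turn [ 0.1388 -0.0013 -0.    ]
shift [ 0.0711  0.5472 -0.3938] turn [-3.0028e+00  0.0000e+00 -1.9000e-03]
```

View pics/w0.png

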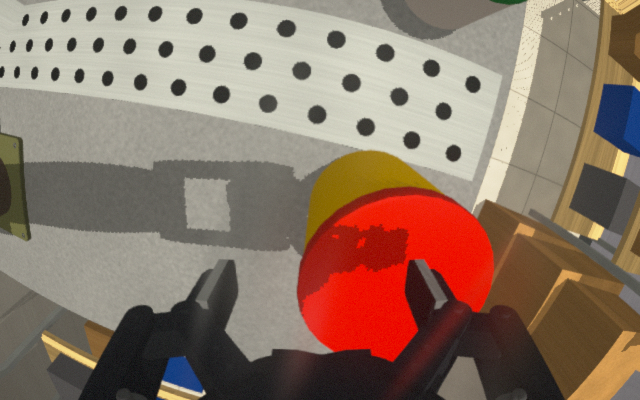

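Emit:
servo_tool(increments=[[[0,0.06,-0.04],[0,0,0]],[[0,0.12,-0.08],[0.03,0,0]],[[0,0.17,-0.12],[0.05,0,0]],[[0,0.22,-0.16],[0.07,0,0]],[[0,0.27,-0.195],[0.1,0,0]],[[0,0.32,-0.23],[0.139,0,0]],[[0,0.37,-0.265],[0.139,0,0]],[[0,0.42,-0.3],[0.139,0,0]],[[0,0.47,-0.34],[0.139,0,0]],[[0,0.52,-0.375],[0.139,0,0]]], fingers=-1)

```text
time: 1.08
position: [0.4264, -0.3126, 0.2312]
eef_rot: [0.525, 0.474, 0.525, -0.474]
ft_force: [0.6, -1.1, 0.2]
grip_width: 0.003
```

```bash
python3 - <<'E'
from h import *
plan((-.011,-.110,.16),.102)
E
```

```text
t 1.08 pos [ 0.4264 -0.3126  0.2312] F [ 0.6  -1.05  0.16] j [-7.350e-01 -1.470e-01  1.919e+00  1.000e-03  1.370e+00  7.350e-01] g 0.003
shift [ 0.0713  0.1849 -0.1769] turn [-0.0004 -0.0006 -0.0003]
shift [ 0.0713  0.1849 -0.1769] turn [ 3.1412e+00 -5.0000e-04  9.0000e-04]
```

Emit:
servo_tool(increments=[[[0,0.03,-0.03],[0,0,0]],[[0,0.06,-0.06],[0,0,0]],[[0,0.09,-0.09],[0,0,0]],[[0,0.12,-0.12],[0,0,0]],[[0,0.15,-0.145],[0,0,0]],[[0.01,0.185,-0.177],[0,0,0]],[[0.03,0.185,-0.177],[0,0,0]],[[0.05,0.185,-0.177],[0,0,0]],[[0.05,0.185,-0.177],[0,0,0]]])

```text
time: 1.83
position: [0.5903, -0.1158, 0.1761]
eef_rot: [0.522, 0.472, 0.528, -0.475]
ft_force: [-0.4, -0.3, -1.5]
grip_width: 0.001
```

```bash
python3 - <<'E'
from h import *
plan((-.011,-.110,.088),.102)
d=snap('wrist','w1'); np.save('tfc.npy',d['tool_from_camera']); print(d['vfov'],d['cx'],d['cy'])
snap('scene','s1')
a=cv2.resize(cv2.imread('pics/s1.png')[125:245,235:395],(800,600),interpolation=cv2.INTER_CUBIC);cv2.imwrite('pics/s1c.png',a)
E
```

```text
t 1.83 pos [ 0.5903 -0.1158  0.1761] F [-0.38 -0.31 -1.53] j [-2.830e-01  6.400e-02  1.809e+00  1.000e-03  1.277e+00  1.184e+00] g 0.001
shift [0.088  0.0026 0.0026] turn [ 0.0017 -0.0038  0.0078]
shift [0.088  0.0026 0.0026] turn [-3.1399 -0.0122 -0.006 ]
65.70646984690485 320.98124075272995 201.66099983288072
```

View pics/w1.png

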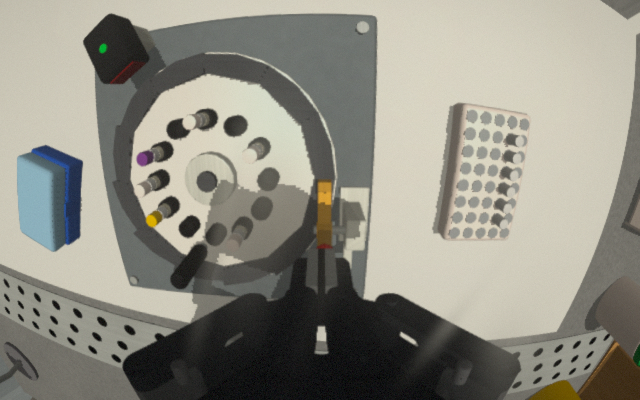

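View pics/s1c.png

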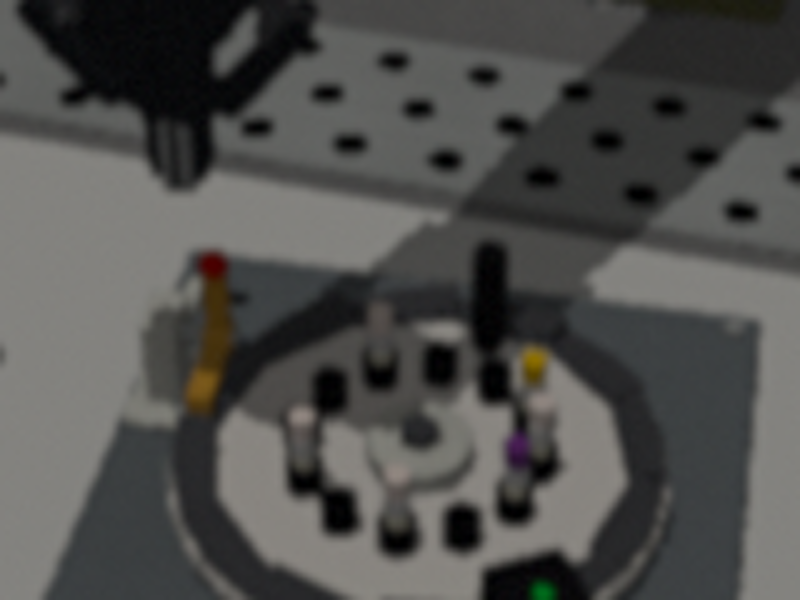

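```bash
cat >> h.py <<'E'
def wray(uv,d,s):
    f=foc(d); v=np.array([uv[0]-d['cx'],uv[1]-d['cy']]); rr=np.hypot(*v); t=rr/f
    ray=np.r_[np.sin(t)*v/rr,np.cos(t)]; T=np.array(d['tool_from_camera']); M=rot(s['eef_rot'])
    return np.array(s['position'])+M@T[:3,3], M@T[:3,:3]@ray
def watz(uv,z,d,s):
    o,ry=wray(uv,d,s); return o+ry*(z-o[2])/ry[2]
def ang(X):
    b=binv(X); return b.round(4),round(np.hypot(b[0],b[1]),4),round(np.degrees(np.arctan2(b[1],b[0])),2)
E
python3 - <<'E'
from h import *
s=readout.state(); d=vision.get_image('wrist')
for n,uv,z in (('purple',(144,158),.082),('yellow',(152,221),.082),('wA',(189,122),.082),('wB',(249,156),.082),('hub',(206,181),.04),('knob',(179,282),.105),('cornerFR',(376,15),.014),('nose end',(325,181),.055),('ledgreen',(103,48),.096)):
    print(n,*ang(watz(uv,z,d,s)))
im=d['img'][:,:,::-1]; cv2.imwrite('pics/w1c.png',cv2.resize(im[150:330,140:380],(800,600),interpolation=cv2.INTER_CUBIC))
E
```

```text
purple [0.0304 0.0462 0.082 ] 0.0553 56.62
yellow [-0.0297  0.0483  0.082 ] 0.0567 121.54
wA [ 0.0586 -0.0024  0.082 ] 0.0586 -2.31
wB [ 0.0282 -0.0528  0.082 ] 0.0599 -61.87
hub [-0.0032  0.0035  0.04  ] 0.0047 132.03
knob [-0.08    0.0189  0.105 ] 0.0822 166.69
cornerFR [ 0.1606 -0.1649  0.014 ] 0.2302 -45.77
nose end [-0.0002 -0.1141  0.055 ] 0.1141 -90.11
ledgreen [0.133  0.0754 0.096 ] 0.1528 29.55
```

View pics/w1c.png

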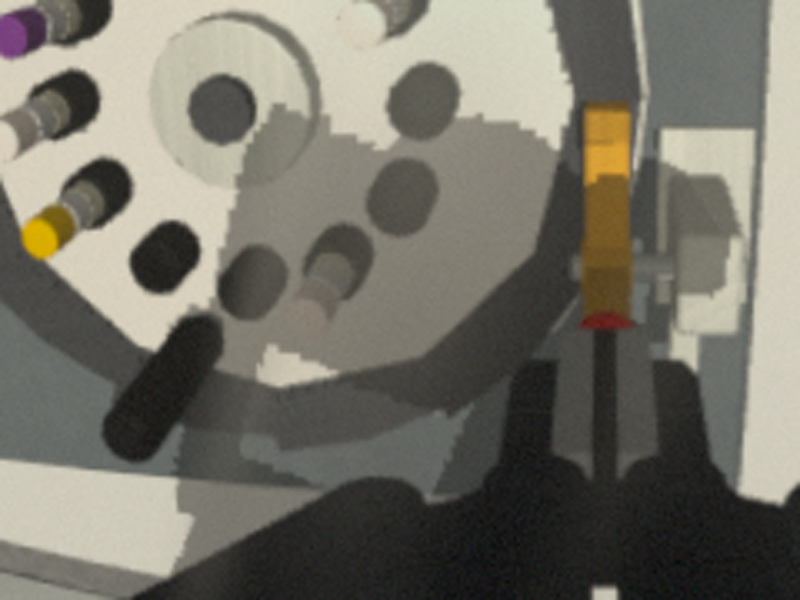

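Emit:
servo_tool(increments=[[[0.02,0.003,0.003],[0,0,0]],[[0.04,0.003,0.003],[0,0,0]],[[0.06,0.003,0.003],[0,0,0]],[[0.08,0.003,0.003],[0,0,0]],[[0.088,0.003,0.003],[0,0,0]],[[0.088,0.003,0.003],[0,0,0]],[[0.088,0.003,0.003],[0,0,0]]])

```text
time: 2.57
position: [0.5965, -0.1214, 0.0954]
eef_rot: [0.525, 0.475, 0.524, -0.474]
ft_force: [0.6, 0.4, -0.8]
grip_width: 0.004
```

```bash
python3 - <<'E'
from h import *
plan((-.066,-.110,.088),.102)
d=snap('scene','s2')
a=cv2.resize(cv2.imread('pics/s2.png')[125:245,235:395],(800,600),interpolation=cv2.INTER_CUBIC);cv2.imwrite('pics/s2c.png',a)
E
```

```text
t 2.57 pos [ 0.5965 -0.1214  0.0954] F [ 0.6   0.37 -0.77] j [-2.890e-01  1.530e-01  1.857e+00  1.000e-03  1.129e+00  1.181e+00] g 0.004
shift [ 0.0073 -0.0587 -0.0039] turn [-0.0016  0.0003 -0.0023]
shift [ 0.0073 -0.0587 -0.0039] turn [ 3.14e+00 -3.60e-03 -5.00e-04]
```

View pics/s2c.png

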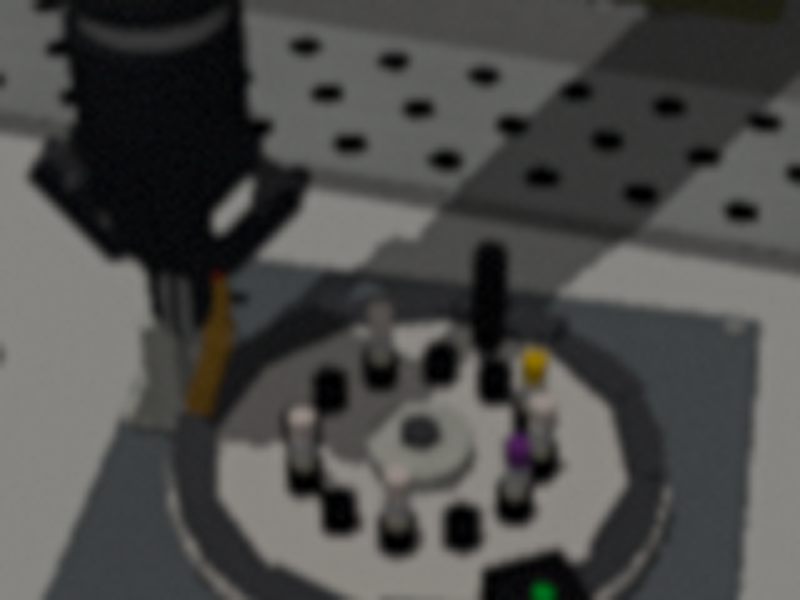

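Emit:
servo_tool(increments=[[[0.007,0,-0.004],[0,0,0]],[[0.007,-0.008,-0.004],[0,0,0]],[[0.007,-0.016,-0.004],[0,0,0]],[[0.007,-0.024,-0.004],[0,0,0]],[[0.007,-0.032,-0.004],[0,0,0]],[[0.007,-0.038,-0.004],[0,0,0]],[[0.007,-0.044,-0.004],[0,0,0]],[[0.007,-0.05,-0.004],[0,0,0]],[[0.007,-0.055,-0.004],[0,0,0]],[[0.007,-0.059,-0.004],[0,0,0]]])

```text
time: 3.45
position: [0.5373, -0.1235, 0.0889]
eef_rot: [0.525, 0.475, 0.523, -0.474]
ft_force: [-0.3, -0.0, 0.1]
grip_width: -0.001
```

```bash
python3 - <<'E'
from h import *
plan((-.066,-.110,.088),.102)
d=snap('scene','s3')
a=cv2.resize(cv2.imread('pics/s3.png')[125:245,235:395],(800,600),interpolation=cv2.INTER_CUBIC);cv2.imwrite('pics/s3c.png',a)
E
```

```text
t 3.45 pos [ 0.5373 -0.1235  0.0889] F [-0.27 -0.01  0.11] j [-3.240e-01  3.900e-02  1.993e+00  1.000e-03  1.106e+00  1.146e+00] g -0.001
shift [0.0009 0.0005 0.    ] turn [-0.0016  0.0008 -0.0034]
shift [0.0009 0.0005 0.    ] turn [ 3.14e+00 -5.40e-03 -1.30e-03]
```

View pics/s3c.png

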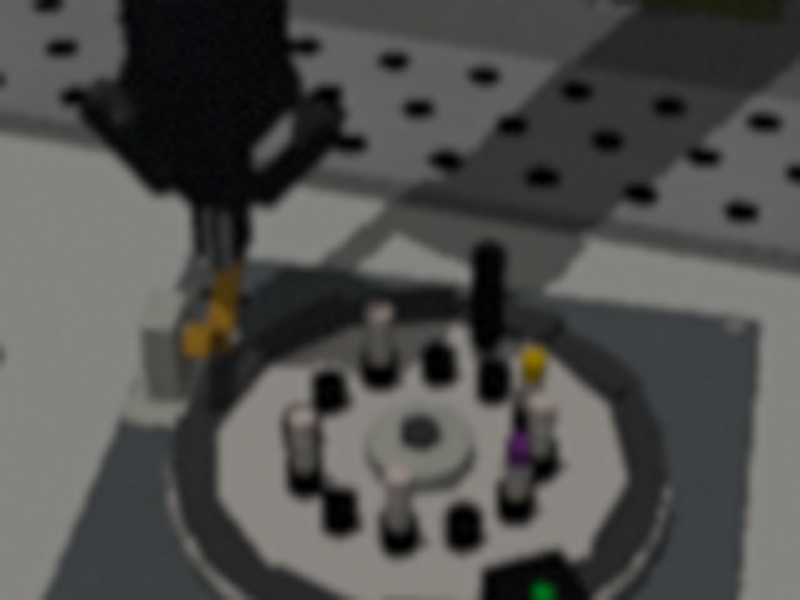

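Emit:
servo_tool(increments=[[[0,-0.004,0],[0,0,0]],[[0,-0.008,0],[0,0,0]],[[0,-0.011,0],[0,0,0]],[[0,-0.014,0],[0,0,0]],[[0,-0.016,0],[0,0,0]],[[0,-0.016,0],[0,0,0]],[[0,-0.016,0],[0,0,0]],[[0,-0.016,0],[0,0,0]]])

```text
time: 4.17
position: [0.521, -0.1251, 0.0888]
eef_rot: [0.525, 0.475, 0.524, -0.474]
ft_force: [0.5, 0.6, -0.4]
grip_width: -0.006
```

```bash
python3 - <<'E'
from h import *
plan((-.082,-.110,.088),.102)
d=snap('scene','s4')
a=cv2.resize(cv2.imread('pics/s4.png')[125:245,235:395],(800,600),interpolation=cv2.INTER_CUBIC);cv2.imwrite('pics/s4c.png',a)
E
```

```text
t 4.17 pos [ 0.521  -0.1251  0.0888] F [ 0.53  0.61 -0.44] j [-3.360e-01  5.000e-03  2.028e+00  1.000e-03  1.106e+00  1.134e+00] g -0.006
shift [0.0008 0.0008 0.0001] turn [-0.0017  0.0007 -0.0029]
shift [0.0008 0.0008 0.0001] turn [ 3.1399e+00 -4.6000e-03 -1.1000e-03]
```

View pics/s4c.png

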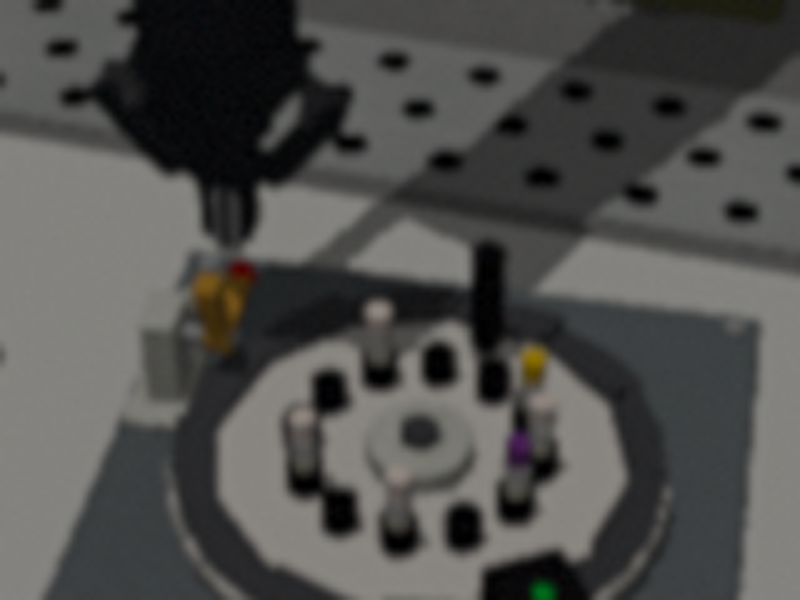

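Emit:
servo_tool(increments=[[[-0.02,0,0],[0,0,0]],[[-0.04,0,0],[0,0,0]],[[-0.06,0,0],[0,0,0]],[[-0.072,0,0],[0,0,0]],[[-0.072,0,0],[0,0,0]]])

```text
time: 4.63
position: [0.5229, -0.1257, 0.1644]
eef_rot: [0.527, 0.476, 0.522, -0.473]
ft_force: [1.0, -0.3, 0.6]
grip_width: -0.001
```

```bash
python3 - <<'E'
from h import *
plan((-.095,-.009,.16),.102+np.radians(152.5))
E
```

```text
t 4.63 pos [ 0.5229 -0.1257  0.1644] F [ 0.96 -0.35  0.57] j [-3.360e-01 -7.900e-02  1.972e+00  1.000e-03  1.239e+00  1.134e+00] g -0.001
shift [ 0.0039 -0.0142 -0.1017] turn [-2.663e+00  1.270e-02  1.700e-03]
shift [ 0.0039 -0.0142 -0.1017] turn [ 0.4785  0.0012 -0.0093]
```

Emit:
servo_tool(increments=[[[0,-0.002,-0.02],[0.06,0,0]],[[0,-0.005,-0.04],[0.14,0,0]],[[0,-0.008,-0.06],[0.24,0,0]],[[0,-0.011,-0.08],[0.34,0,0]],[[0,-0.014,-0.095],[0.43,0,-0.005]],[[0,-0.014,-0.102],[0.478,0,-0.009]],[[0,-0.014,-0.102],[0.478,0,-0.009]],[[0,-0.014,-0.102],[0.478,0,-0.009]],[[0,-0.014,-0.102],[0.478,0,-0.009]]])

```text
time: 5.38
position: [0.4986, -0.026, 0.1632]
eef_rot: [-0.398, -0.584, -0.397, 0.585]
ft_force: [-0.3, -0.7, -0.1]
grip_width: -0.003
```

```bash
python3 - <<'E'
from h import *
plan((-.095,-.009,.090),.102+np.radians(152.5))
d=snap('wrist','w2')
E
```

```text
t 5.38 pos [ 0.4986 -0.026   0.1632] F [-0.28 -0.7  -0.12] j [-1.590e-01 -1.620e-01  2.049e+00 -2.000e-03  1.255e+00  1.789e+00] g -0.003
shift [ 0.0732  0.0001 -0.0002] turn [-3.1402e+00 -4.0000e-04  2.4000e-03]
shift [ 0.0732  0.0001 -0.0002] turn [0.0014 0.0015 0.0002]
```

View pics/w2.png

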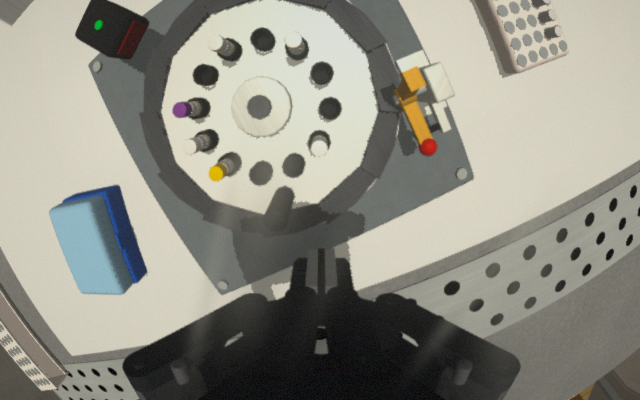

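Emit:
servo_tool(increments=[[[0.02,0,0],[0,0,0]],[[0.04,0,0],[0,0,0]],[[0.06,0,0],[0,0,0]],[[0.073,0,0],[0,0,0]],[[0.073,0,0],[0,0,0]],[[0.073,0,0],[0,0,0]],[[0.073,0,0],[0,0,0]]])

```text
time: 6.02
position: [0.4994, -0.0267, 0.0914]
eef_rot: [-0.398, -0.585, -0.397, 0.585]
ft_force: [0.1, 0.3, 0.3]
grip_width: 0.003
```

```bash
python3 - <<'E'
from h import *
plan((-.095,-.009,.090),.102+np.radians(152.5))
s=readout.state(); d=snap('wrist','w3'); print(rot(s['eef_rot']).round(3))
cv2.imwrite('pics/w3c.png',cv2.resize(d['img'][100:340,180:500,::-1],(800,600),interpolation=cv2.INTER_CUBIC))
E
```

```text
t 6.02 pos [ 0.4994 -0.0267  0.0914] F [0.14 0.3  0.25] j [-1.600e-01 -7.800e-02  2.103e+00 -2.000e-03  1.115e+00  1.789e+00] g 0.003
shift [ 0.0014 -0.001  -0.0004] turn [-3.1411e+00  2.3000e-03  1.7000e-03]
shift [ 0.0014 -0.001  -0.0004] turn [ 0.0005  0.0011 -0.0015]
[[ 0.001  0.93  -0.369]
 [-0.002 -0.369 -0.93 ]
 [-1.     0.001  0.001]]
```

View pics/w3c.png

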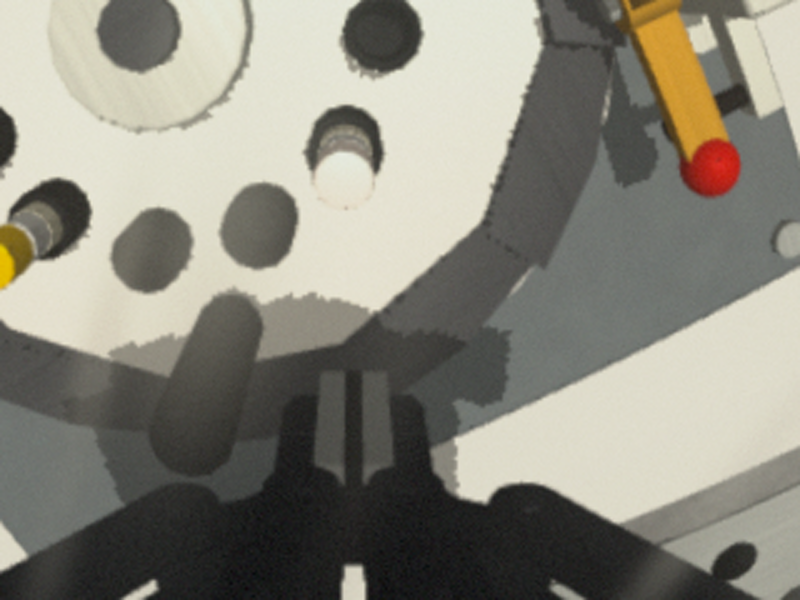

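Emit:
servo_tool(increments=[[[0.001,0,-0.003],[0,0,0]],[[0.001,0,-0.006],[0,0,0]],[[0.001,0,-0.009],[0,0,0]],[[0.001,0,-0.012],[0,0,0]],[[0.001,0,-0.016],[0,0,0]],[[0.001,0,-0.02],[0,0,0]],[[0.001,0,-0.024],[0,0,0]],[[0.001,0,-0.028],[0,0,0]],[[0.001,0,-0.031],[0,0,0]],[[0.001,0,-0.034],[0,0,0]]])

```text
time: 6.9
position: [0.5122, 0.0054, 0.0906]
eef_rot: [0.398, 0.585, 0.397, -0.585]
ft_force: [-0.1, -0.6, -0.2]
grip_width: -0.001
```

```bash
python3 - <<'E'
from h import *
plan((-.095,-.009,.090),.102+np.radians(152.5))
s=readout.state(); d=snap('wrist','w4')
d=snap('top','t4'); a=cv2.resize(cv2.imread('pics/t4.png')[130:270,250:390],(600,600),interpolation=cv2.INTER_CUBIC);cv2.imwrite('pics/t4c.png',a)
E
```

```text
t 6.9 pos [0.5122 0.0054 0.0906] F [-0.14 -0.6  -0.16] j [-9.300e-02 -4.900e-02  2.078e+00 -2.000e-03  1.112e+00  1.855e+00] g -0.001
shift [ 0.0006 -0.0011  0.0341] turn [-3.1408e+00  3.1000e-03  1.6000e-03]
shift [ 0.0006 -0.0011  0.0341] turn [ 0.0008  0.001  -0.0019]
```

View pics/w4.png

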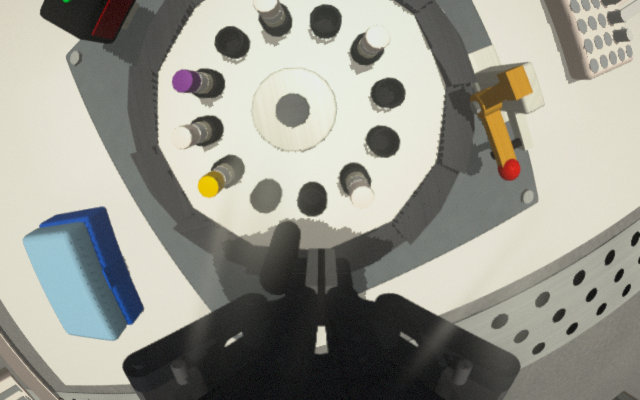

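View pics/t4c.png

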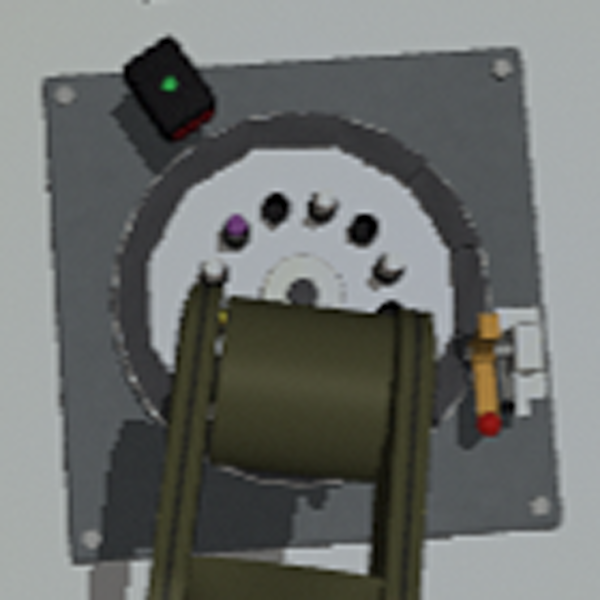

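```bash
cat > m.py <<'E'
from h import *
from scipy.optimize import least_squares
import sys
# wheel angle + centre from wrist / top pixel positions of caps
c1=lambda u,v:(250+(u+.5)/600*140-.5,130+(v+.5)/600*140-.5)
def fitw(X,nom):
    X=np.array(X)[:,:2]; nom=np.radians(nom)
    f=lambda p: np.r_[X[:,0]-p[0]-.058*np.cos(nom+p[2]), X[:,1]-p[1]-.058*np.sin(nom+p[2])].ravel()
    r_=least_squares(f,[0,0,0]); return r_.x, np.sqrt(np.mean(r_.fun**2))
E
python3 - <<'E'
from m import *
a=vision.get_image('top'); s=readout.state(); w=vision.get_image('wrist')
t0=[binv(atz(a,c1(*p),.082)) for p in ((220,248),(228,341),(295,200),(378,243),(354,368),(211,297))]
print(fitw(t0,[60,120,0,-60,-150,90]))
t4=[binv(atz(a,c1(*p),.082)) for p in ((236,224),(324,202),(389,265),(214,268))]
print(fitw(t4,[60,0,-60,90]))
ww=[binv(watz(p,.082,w,s)) for p in ((183,81),(208,185),(376,38),(361,195),(181,136))]
print(fitw(ww,[60,120,-60,-150,90]))
E
```

```text
(array([-0.0033757 ,  0.00110523, -0.01383307]), np.float64(0.0012015693212811106))
(array([-0.00290677,  0.00163156, -0.32419966]), np.float64(0.0010465633910531236))
(array([-0.00081375, -0.00163848, -0.29391135]), np.float64(0.0006696628963262911))
```

Emit:
servo_tool(increments=[[[0.001,0,-0.003],[0,0,0]],[[0.001,0,-0.006],[0,0,0]],[[0.001,0,-0.009],[0,0,0]],[[0.001,0,-0.011],[0,0,0]],[[0.001,0,-0.012],[0,0,0]],[[0.001,0,-0.012],[0,0,0]],[[0.001,0,-0.012],[0,0,0]]])

```text
time: 7.68
position: [0.5168, 0.0165, 0.0898]
eef_rot: [0.398, 0.585, 0.397, -0.585]
ft_force: [0.7, -0.9, 0.4]
grip_width: 0.001
```

```bash
python3 - <<'E'
from h import *
plan((-.095,-.009,.090),.102+np.radians(152.5))
s=readout.state(); d=snap('wrist','w5')
d=snap('top','t5'); a=cv2.resize(cv2.imread('pics/t5.png')[130:270,250:390],(600,600),interpolation=cv2.INTER_CUBIC);cv2.imwrite('pics/t5c.png',a)
E
```

```text
t 7.68 pos [0.5168 0.0165 0.0898] F [ 0.66 -0.93  0.37] j [-7.100e-02 -3.700e-02  2.068e+00 -1.000e-03  1.109e+00  1.877e+00] g 0.001
shift [-0.0002 -0.0013  0.0461] turn [-3.1408e+00  3.9000e-03  6.0000e-04]
shift [-0.0002 -0.0013  0.0461] turn [ 0.0008  0.0004 -0.0025]
```

View pics/w5.png

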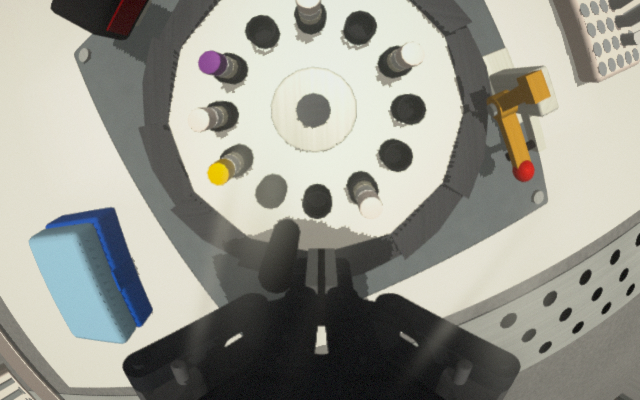

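View pics/t5c.png

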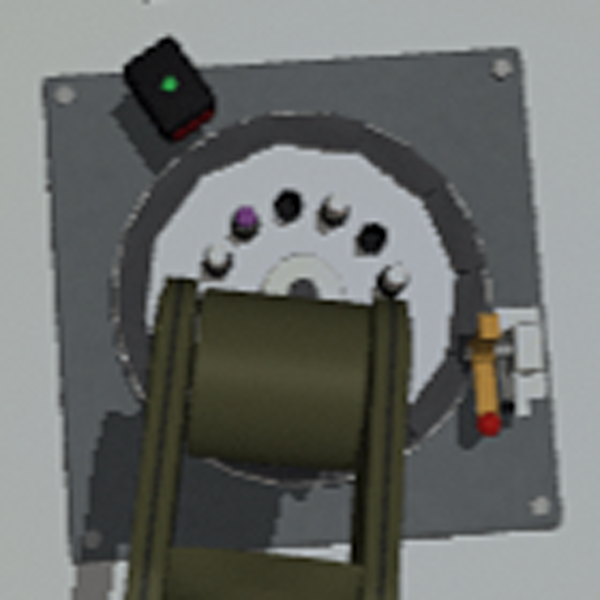

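```bash
python3 - <<'E'
from m import *
a=vision.get_image('top'); s=readout.state(); w=vision.get_image('wrist')
t4=[binv(atz(a,c1(*p),.082)) for p in ((246,215),(335,206),(395,275),(217,257))]
print(fitw(t4,[60,0,-60,90]))
ww=[binv(watz(p,.082,w,s)) for p in ((210,62),(218,173),(411,54),(370,207),(200,119))]
print(fitw(ww,[60,120,-60,-150,90]))
E
```

```text
(array([-0.00261782,  0.00087906, -0.44627469]), np.float64(0.000988105696757772))
(array([-0.00150327, -0.00178127, -0.45024158]), np.float64(0.0005799500077672909))
```

Emit:
servo_tool(increments=[[[0,0,0.005],[0,0,0]],[[0,0,0.01],[0,0,0]],[[0,0,0.012],[0,0,0]],[[-0.02,0,0.012],[0,0,0]],[[-0.04,0,0.012],[0,0,0]],[[-0.06,0,0.012],[0,0,0]],[[-0.075,0,0.012],[0,0,0]],[[-0.075,0,0.012],[0,0,0]],[[-0.075,0,0.012],[0,0,0]]])

```text
time: 8.63
position: [0.5127, 0.0049, 0.1655]
eef_rot: [0.399, 0.586, 0.396, -0.584]
ft_force: [-0.2, -0.2, -0.1]
grip_width: 0.001
```

```bash
python3 - <<'E'
from h import *
plan((-.072,-.110,.16),.102)
E
```

```text
t 8.63 pos [0.5127 0.0049 0.1655] F [-0.21 -0.2  -0.14] j [-9.400e-02 -1.350e-01  2.021e+00 -1.000e-03  1.251e+00  1.855e+00] g 0.001
shift [0.0058 0.0653 0.1129] turn [-0.4797  0.0011 -0.0045]
shift [0.0058 0.0653 0.1129] turn [ 2.6619e+00 -6.1000e-03 -1.4000e-03]
```

Emit:
servo_tool(increments=[[[0,0.01,0.02],[-0.05,0,0]],[[0,0.02,0.04],[-0.13,0,0]],[[0,0.035,0.06],[-0.22,0,0]],[[0,0.05,0.08],[-0.32,0,0]],[[0,0.06,0.1],[-0.42,0,0]],[[0,0.065,0.113],[-0.48,0,-0.004]],[[0,0.065,0.113],[-0.48,0,-0.004]],[[0,0.065,0.113],[-0.48,0,-0.004]],[[0,0.065,0.113],[-0.48,0,-0.004]]])

```text
time: 9.38
position: [0.5307, -0.1234, 0.1644]
eef_rot: [0.524, 0.474, 0.525, -0.474]
ft_force: [0.1, 1.2, -0.9]
grip_width: 0.0
```

```bash
python3 - <<'E'
from h import *
plan((-.072,-.110,.084),.102)
s=readout.state(); d=snap('wrist','w6')
d=snap('scene','s6'); a=cv2.resize(cv2.imread('pics/s6.png')[125:245,235:395],(800,600),interpolation=cv2.INTER_CUBIC);cv2.imwrite('pics/s6c.png',a)
E
```

```text
t 9.38 pos [ 0.5307 -0.1234  0.1644] F [ 0.15  1.24 -0.94] j [-3.270e-01 -5.600e-02  1.950e+00 -1.000e-03  1.249e+00  1.143e+00] g 0.0
shift [0.0804 0.0012 0.0007] turn [-0.0008 -0.0001  0.0017]
shift [0.0804 0.0012 0.0007] turn [3.1408e+00 2.6000e-03 2.0000e-04]
```

View pics/w6.png

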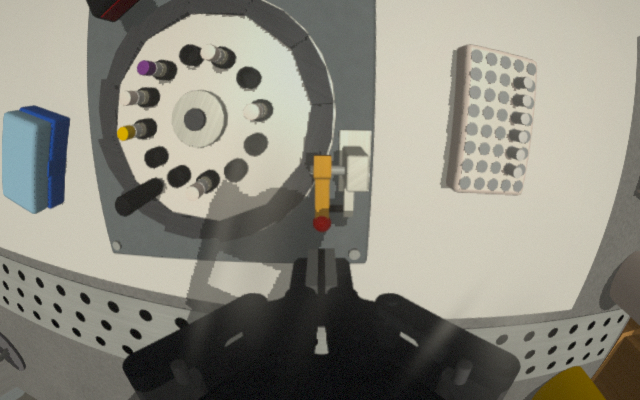

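View pics/s6c.png

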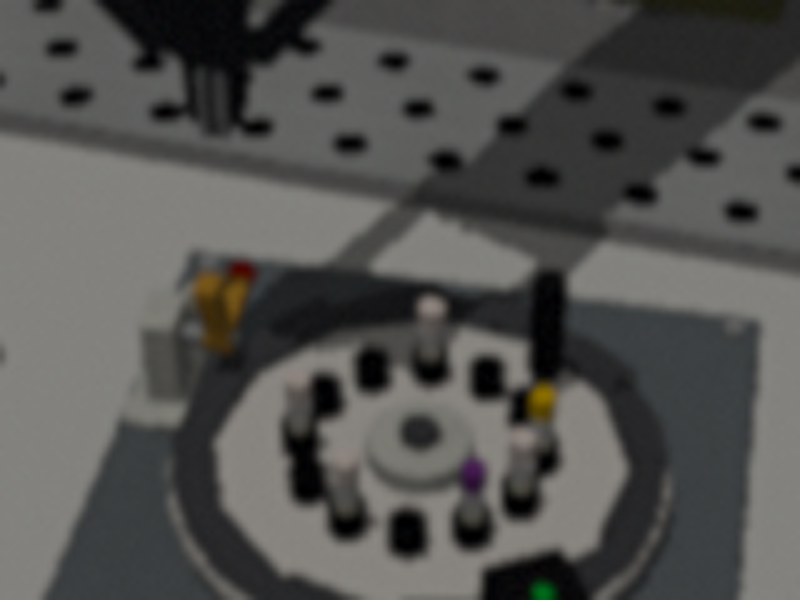

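```bash
python3 - <<'E'
from m import *
s=readout.state(); w=vision.get_image('wrist')
ww=[binv(watz(p,.082,w,s)) for p in ((146,68),(125,132),(208,51),(250,110),(127,97),(194,191))]
print(fitw(ww,[60,120,0,-60,90,-150]))
print(binv(watz((322,156),.101,w,s)),binv(watz((321,224),.062,w,s)))
E
```

```text
(array([-4.08512511e-04, -2.85497083e-03, -4.40248003e-01]), np.float64(0.001172610484434209))
[-0.0271945  -0.11080475  0.101     ] [-0.09340252 -0.11014086  0.062     ]
```

Emit:
servo_tool(increments=[[[0.02,0.001,0.001],[0,0,0]],[[0.04,0.001,0.001],[0,0,0]],[[0.06,0.001,0.001],[0,0,0]],[[0.075,0.001,0.001],[0,0,0]],[[0.08,0.001,0.001],[0,0,0]],[[0.08,0.001,0.001],[0,0,0]],[[0.08,0.001,0.001],[0,0,0]]])

```text
time: 10.12
position: [0.5326, -0.1238, 0.0859]
eef_rot: [0.525, 0.473, 0.525, -0.474]
ft_force: [0.2, 0.3, 1.1]
grip_width: -0.001
```

```bash
python3 - <<'E'
from h import *
plan((-.034,-.110,.084),.102)
d=snap('wrist','w7')
E
```

```text
t 10.12 pos [ 0.5326 -0.1238  0.0859] F [0.24 0.31 1.08] j [-3.260e-01  3.500e-02  2.003e+00 -1.000e-03  1.103e+00  1.142e+00] g -0.001
shift [0.0019 0.0371 0.0002] turn [ 0.0014  0.0009 -0.0002]
shift [0.0019 0.0371 0.0002] turn [-3.1402e+00  3.0000e-04  1.5000e-03]
```

View pics/w7.png

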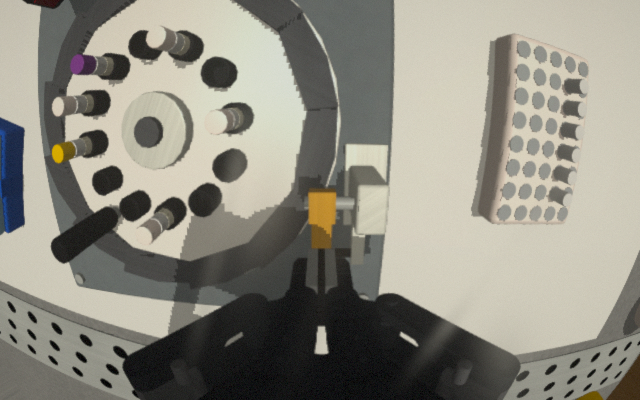

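Emit:
servo_tool(increments=[[[0.002,0.005,0],[0,0,0]],[[0.002,0.01,0],[0,0,0]],[[0.002,0.014,0],[0,0,0]],[[0.002,0.018,0],[0,0,0]],[[0.002,0.022,0],[0,0,0]],[[0.002,0.026,0],[0,0,0]],[[0.002,0.029,0],[0,0,0]],[[0.002,0.032,0],[0,0,0]],[[0.002,0.035,0],[0,0,0]],[[0.002,0.038,0],[0,0,0]]])

```text
time: 11.0
position: [0.5712, -0.1201, 0.0847]
eef_rot: [0.526, 0.474, 0.524, -0.474]
ft_force: [0.7, 0.3, -0.1]
grip_width: -0.002
```

```bash
python3 - <<'E'
from h import *
plan((-.020,-.110,.084),.102)
d=snap('wrist','w8')
d=snap('scene','s8'); a=cv2.resize(cv2.imread('pics/s8.png')[125:245,235:395],(800,600),interpolation=cv2.INTER_CUBIC);cv2.imwrite('pics/s8c.png',a)
E
```

```text
t 11.0 pos [ 0.5712 -0.1201  0.0847] F [ 0.75  0.35 -0.09] j [-2.990e-01  1.140e-01  1.921e+00 -1.000e-03  1.104e+00  1.169e+00] g -0.002
shift [ 0.0007  0.0124 -0.0001] turn [ 0.0012  0.0015 -0.0015]
shift [ 0.0007  0.0124 -0.0001] turn [-3.1404e+00  2.3000e-03  2.3000e-03]
```

View pics/w8.png

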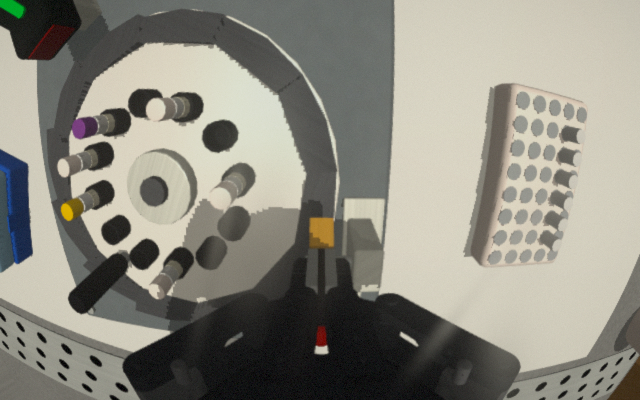

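View pics/s8c.png

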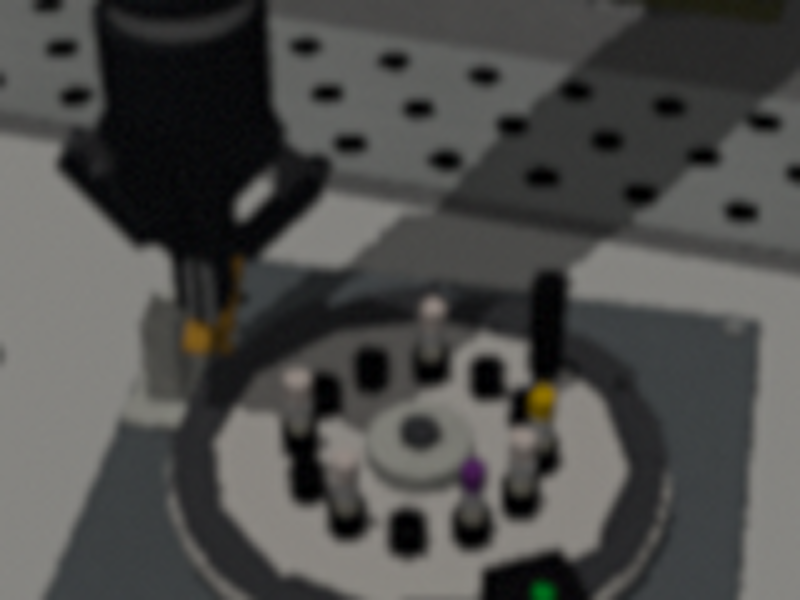

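Emit:
servo_tool(increments=[[[0,0.002,0],[0,0,0]],[[0,0.004,0],[0,0,0]],[[0,0.006,0],[0,0,0]],[[0,0.008,0],[0,0,0]],[[0,0.01,0],[0,0,0]],[[0,0.012,0],[0,0,0]],[[0,0.014,0],[0,0,0]],[[0,0.016,0],[0,0,0]],[[0,0.018,0],[0,0,0]],[[0,0.02,0],[0,0,0]]])

```text
time: 11.93
position: [0.5915, -0.1181, 0.0848]
eef_rot: [0.526, 0.474, 0.524, -0.473]
ft_force: [-0.6, 0.6, 0.5]
grip_width: 0.0
```

Emit:
servo_tool(increments=[[[0,0,0],[0,0,0]],[[0,0.002,0],[0,0,0]],[[0,0.003,0],[0,0,0]],[[0,0.003,0],[0,0,0]]])

```text
time: 12.27
position: [0.5947, -0.1178, 0.0849]
eef_rot: [0.526, 0.474, 0.524, -0.473]
ft_force: [0.4, -0.6, 0.2]
grip_width: -0.0
```

```bash
python3 - <<'E'
from h import *
plan((-.011,-.110,.16),.102)
d=snap('wrist','w9')
d=snap('scene','s9'); a=cv2.resize(cv2.imread('pics/s9.png')[125:245,235:395],(800,600),interpolation=cv2.INTER_CUBIC);cv2.imwrite('pics/s9c.png',a)
E
```

```text
t 12.27 pos [ 0.5947 -0.1178  0.0849] F [ 0.43 -0.58  0.18] j [-2.840e-01  1.600e-01  1.869e+00 -1.000e-03  1.110e+00  1.184e+00] g -0.0
shift [-0.0751 -0.0021 -0.    ] turn [ 0.0015  0.0017 -0.002 ]
shift [-0.0751 -0.0021 -0.    ] turn [-3.1401e+00  3.2000e-03  2.6000e-03]
```

View pics/w9.png

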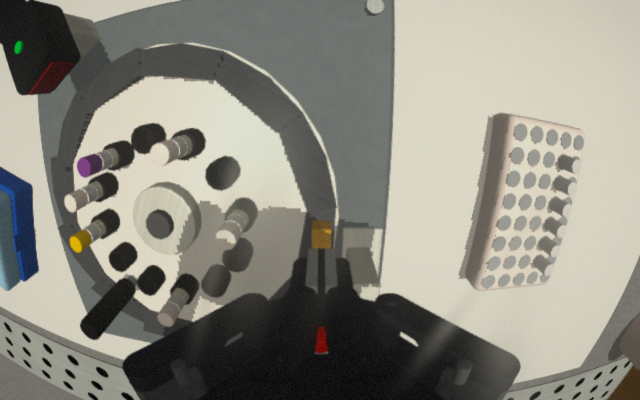

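View pics/s9c.png

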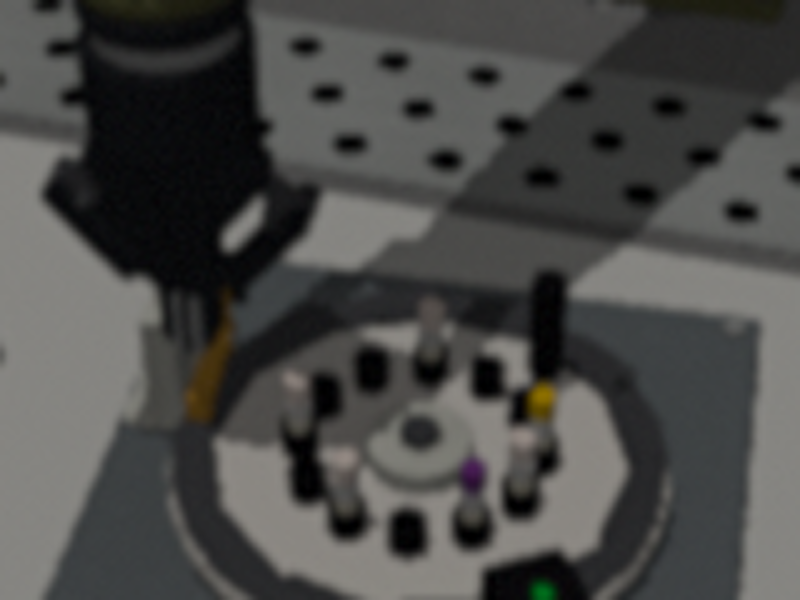

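Pawl is down, its nose at (200,410) in the scene crop, the same place as at the start. I'll raise the finger and retreat.

Emit:
servo_tool(increments=[[[-0.02,0,0],[0,0,0]],[[-0.04,0,0],[0,0,0]],[[-0.07,0,0],[0,0,0]],[[-0.1,0,0],[0,0,0]],[[-0.13,0,0],[0,0,0]],[[-0.15,-0.03,0.03],[0,0,0]],[[-0.15,-0.07,0.06],[0,0,0]],[[-0.15,-0.1,0.08],[0,0,0]],[[-0.15,-0.1,0.08],[0,0,0]],[[-0.15,-0.1,0.08],[0,0,0]]])

```text
time: 13.2
position: [0.5015, -0.2089, 0.2351]
eef_rot: [0.525, 0.475, 0.523, -0.474]
ft_force: [0.8, 0.4, -0.4]
grip_width: -0.006
```

```bash
python3 - <<'E'
from h import *
plan((-.011,-.110,.16),.102)
d=snap('wrist','wa')
d=snap('scene','sa'); a=cv2.resize(cv2.imread('pics/sa.png')[165:285,235:395],(800,600),interpolation=cv2.INTER_CUBIC);cv2.imwrite('pics/sac.png',a)
d=snap('top','ta'); a=cv2.resize(cv2.imread('pics/ta.png')[130:270,250:390],(600,600),interpolation=cv2.INTER_CUBIC);cv2.imwrite('pics/tac.png',a)
E
```

```text
t 13.2 pos [ 0.5015 -0.2089  0.2351] F [ 0.77  0.4  -0.42] j [-0.493 -0.118  1.886 -0.     1.37   0.978] g -0.006
shift [ 0.0751  0.0994 -0.0817] turn [-0.0022  0.0021 -0.0023]
shift [ 0.0751  0.0994 -0.0817] turn [ 3.1394 -0.0036 -0.0033]
```

View pics/wa.png

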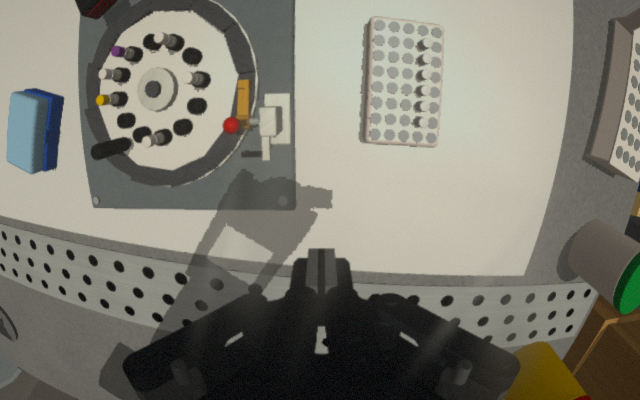

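View pics/sac.png

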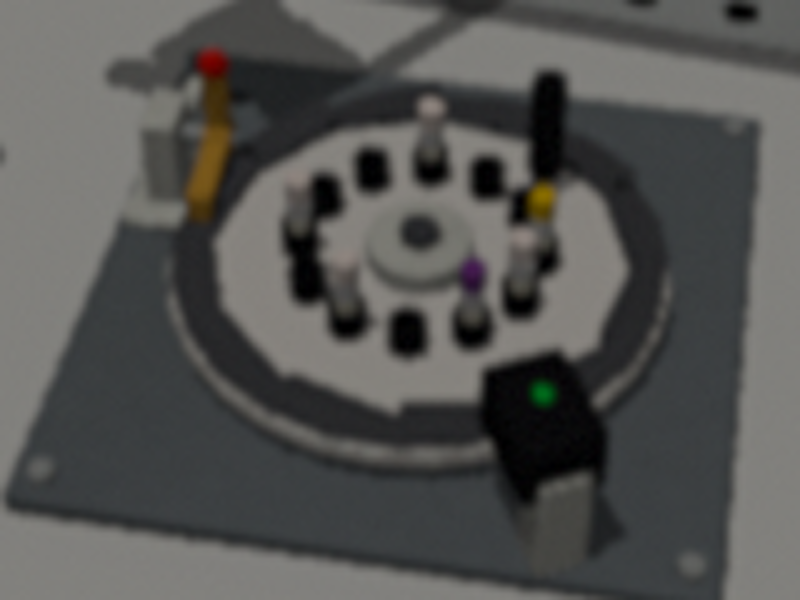

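View pics/tac.png

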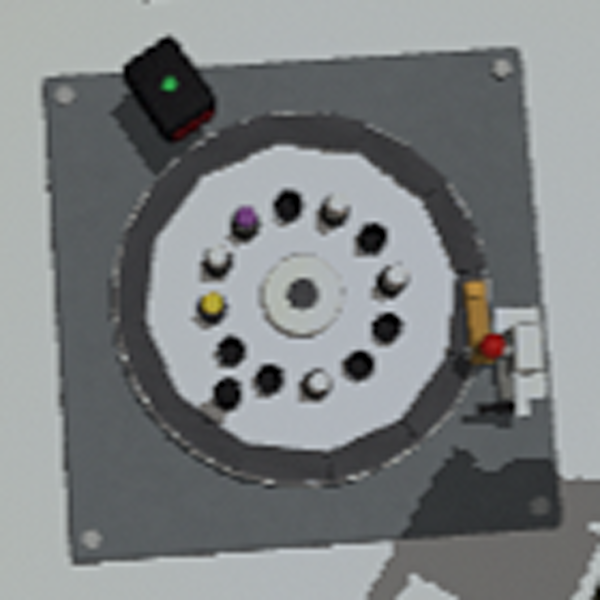

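```bash
python3 - <<'E'
from m import *
a=vision.get_image('top')
t=[binv(atz(a,c1(*p),.082)) for p in ((246,215),(213,301),(335,206),(396,275),(318,381),(217,257))]
print(fitw(t,[60,120,0,-60,-150,90]))
P=t[0][:2]; p=fitw(t,[60,120,0,-60,-150,90])[0]; print(P-p[:2], .058*np.array([np.cos(np.pi/6),np.sin(np.pi/6)]))
x=np.hstack([cv2.resize(cv2.imread(f'pics/{n}.png')[168:218,255:295],(400,500),interpolation=cv2.INTER_CUBIC) for n in('s0','sa')]); cv2.imwrite('pics/cmp.png',x)
x=np.hstack([cv2.resize(cv2.imread(f'pics/{n}.png')[190:235,350:386],(400,500),interpolation=cv2.INTER_CUBIC) for n in('t0','ta')]); cv2.imwrite('pics/cmp2.png',x)
E
```

```text
(array([-0.00218618,  0.00048367, -0.44785656]), np.float64(0.0010116746262904897))
[0.04881364 0.03223653] [0.05022947 0.029     ]
```

View pics/cmp.png

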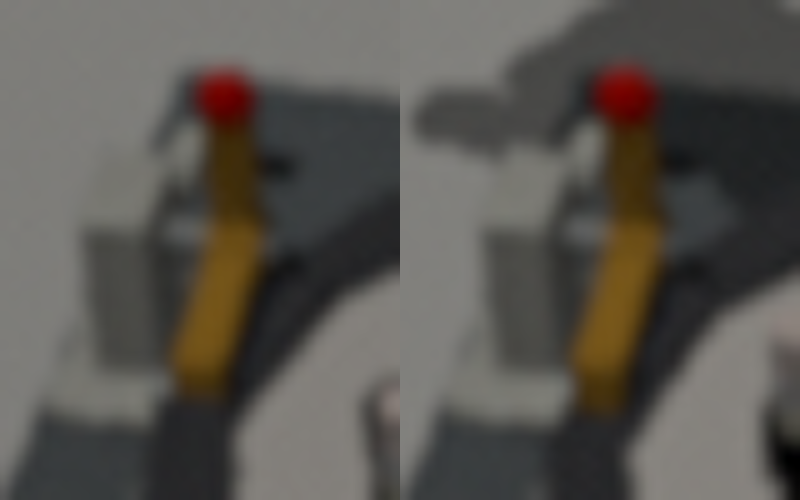

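View pics/cmp2.png

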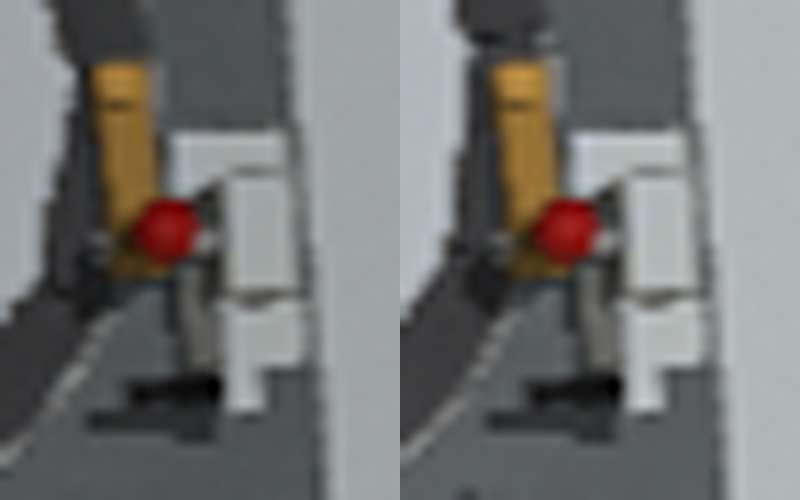

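```bash
python3 -c "
from bench import order; print(order.close_job())"
```

```text
the job is handed in; nothing more can be done
None
```

I pushed the red ball with the closed fingers until the pawl lay right back. Then I pushed the spinner knob clockwise one notch and tipped the pawl's nose back into the teeth. After that the arm lifted clear, and I handed the job in at about 13 s.

**Last checks (camera pictures; the hand-in gives no verdict):**
- **Pawl:** it sits at the same pixels as in the start pictures, so it is fully down. Slightly more of the tip shows because the tooth has moved.
- **Turntable:** at about -0.44 to -0.45 rad, inside the allowed -0.56 to -0.38 but a little short of the full notch, as I intended so the pawl would drop in.
- **Purple vial:** about 4 mm from the reading spot, against the 9 mm limit.
- **Vials and neighbours:** all six vials stand upright. I looked at the rack and tip box by eye only and did not re-check the pen; the arm never went near any of them.
- **Disagreements:** the camera fits differed by 2–3 mm in the carousel's position. The two turn readings halfway through the push differed by 0.03 rad (-0.324 and -0.294); before the pawl went in they agreed to about 0.01 rad. That is well within the tolerances.

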